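# Put the double funnel holder back on its stand

## Task

Put the white double funnel holder back on its stand: thread its boss over the top of the steel rod and lower it gently and squarely, under control all the way, without letting it drop or forcing it. When it comes to rest on the rod's cross pin, feel for the pin by turning the holder under light pressure until the slot in the boss drops over it and the holder sits fully home and level, then let go and leave the other things on the bench alone.

Things in the scene. Friction and masses are not known exactly. Their poses are not given: they have to be found in the camera images.
- holder: White plastic double funnel holder, 0.14 to 0.28 kg, 336 mm long, lying flat. Origin: on the bore axis, over which it balances, at the underside; z up along the bore, x along the two arms; the same turned half round. Boss: 34 mm diameter, z 0 to 45 mm, on a 43 mm foot (z 0 to 9 mm); 14 mm bore right through. A 66 mm funnel ring, z 0 to 30 mm, centred at x = +135 and -135 mm.
- grip_a (a point): Point to grasp on the holder's +x arm: 70 mm from the bore axis, 22 mm above the underside. The arm is a straight bar along x, 14 mm wide (y), 16 mm high (z 14 to 30 mm), free from the boss to 102 mm from the bore axis. Close across it. (The boss itself is no place to hold: the rod comes up through it.)
- grip_b (a point): The same point on the -x arm, 70 mm from the bore axis.
- slot (a point): Middle of the roof of the slot under the boss, on the bore axis, 9 mm above the underside. The slot runs straight across the foot along the holder's x axis: 6.5 mm wide, 9 mm deep (z 0 to 9 mm), open below and at both ends.
- stand: Funnel stand, fixed: grey steel base plate 200 x 130 x 12 mm, a plain vertical steel rod of 12 mm diameter rising from its centre. Origin: centre of the plate's underside, on the rod axis, at bench height; z up along the rod, x along the 200 mm side, y along the 130 mm side.
- rod_top (a point): Centre of the rod's upper end, on its axis, 250 mm above the bench. It is bevelled from 12 mm down to 5 mm over the last 4.5 mm.
- pin (a point): Where the cross pin goes through the rod, 95 mm above the bench. Pin: level, 5 mm diameter, 46 mm long, firm. Its direction is NOT measured (this point has the stand's axes): seen from above, 0.15 to 1.42 rad anticlockwise of the stand's y axis, as the thread pulled up. Holder's underside above the bench: 97.5 mm resting on the pin, slot off it; 88.5 mm fully home, slot over pin.
- amber_bottle: Bystander: amber glass bottle, 66 mm diameter, 130 mm tall. Origin at the centre of its underside, z up.
- jar: Bystander: low white ointment jar with a blue cap, 68 mm diameter, 55 mm tall. Origin at the centre of its underside, z up.
- funnel: Bystander: glass funnel standing mouth down, 86 mm diameter, 88 mm tall. Origin at the centre of its rim on the bench, z up.
Things that resemble listed ones, but are neither listed nor needed, are in the scene too. Of the things that look like the stand, the smaller one is meant.

How it is judged:
By the outcome, as a careful person would: the job done as asked, in the order asked, and still so for the second after the job is handed in, with the robot touching nothing.
It also fails if it takes over 72 s, if anything falls off the work surface, if the arm or the gripper's body presses on something with over 40 N, if the wrist force passes 120 N, or if a joint passes its speed limit or range.

## Robot

A 6-joint arm with a two-finger parallel gripper is mounted at the origin on the work surface. World frame = base frame: x ahead of the robot, y to its left, z up, the work surface at z = 0. Lengths are in m, angles in rad, forces in N, time in s.
With the tool pointing down it reaches from about 0.35 to 0.85 m from the base axis. Payload 8.1 kg.
Tool frame: the origin (TCP) lies midway between the tips of the shut fingers; the grasp point (between the pads) lies 19 mm behind it (robot.grip_point_offset is the distance from the TCP to the grasp point, in m); z points along the fingers, y is the line along which they close (so a half turn about z gives the same grasp; the last joint's range is limited). The gripper opens to 93 mm and grips with 3 to 60 N. Pads are 15 mm wide; open, the fingers measure 128 mm over their backs; the gripper's body (75 mm by 188 mm) begins 65 mm behind the grasp point.
Start: joints at [-1.429, 0.13, 1.488, -0, 1.523, -0.085], TCP at [0.135, -0.585, 0.219] pointing down, gripper open.
Joint ranges: [-2.96, 2.96], [-0.89, 2.26], [0.02, 2.5], [-1.34, 4.48], [0, 2.73], [-2.66, 2.66]. Speed limits (rad/s): [2.39, 2.39, 2.79, 3.14, 3.14, 3.14].

## Interface

Orientations are given as a rotation vector (axis times angle).
In Python, from plant import robot, read_camera, job gives the robot as it stands.
- The arm moves only by the shell command python3 -m inch 'ROWS' [FORCE]. ROWS is JSON, one flat list of numbers, 5 for each row, row after row: the shift along the world's x, y, z in mm, then the turn about the world's z in degrees, then the opening in per cent of the stroke, from 0 (shut) to 100 (fully open). In form: [dx, dy, dz, yaw, hand, dx, dy, dz, yaw, hand, ...]. A call has 1 to 10 rows; each row is the pose to reach, as a shift and turn from the pose commanded when the call began; what a row does not reach only later rows make up. A row lasts 1/12 s, in which the tool goes at most 41.7 mm and 7.16 degrees, less where a joint would pass 70% of its speed; a pose out of reach is approached as far as the arm can. A call with a gripper value outside its range is refused whole. The fingers move at their own pace and stop on an object; FORCE is the grip in N (left out, the last holds). Time passes only in rows, so rows that repeat a pose let the fingers close. It gives the time, the measured TCP pose, the force, the opening and the grip force at its end, in the units of the state.
- robot.read_state(): the state, without advancing time (a new reading comes with each control period).
- read_camera(name): name is "scene" or "top" or "wrist"; returns a dict with "image" (400x640x3 uint8, blue, green, red), "K" (3x3 intrinsics, pixels), "extrinsics" (4x4, takes a point from world to camera coordinates); the wrist camera has in their place "mount" (4x4, takes a point from camera to tool coordinates, whose origin is the TCP and whose axes are the flange's). Camera axes: x right, y down, z forward; pixel columns grow to the right and rows downward; lengths in m; the calibration is good to about 2 mm. A picture is of the moment at which its call begins: read the wrist's pose just before it. There is no depth.
- job.close_job(): hands the job in; it is judged then, once.
The state is a dict: "t": time; "q": joint angles; "dq": joint speeds; "joint_torque": joint torques, N m; "tool_pos": TCP position; "orientation": TCP orientation; "force": force on the tool from outside, world axes, zero at the start; "wrist_torque": the same for the moment, N m; "opening": finger opening in m; "gripper_force": force on a finger pad.
Only numpy, scipy, OpenCV 4.12 (cv2) and the standard library are available. Lean on these libraries where they do the work, as an engineer would, in place of code of your own. Each camera call takes 0.05 s, during which the arm holds its last target. There are 200 camera calls.

## Working session

There is one attempt and no reset: what is moved stays moved. The work goes in short steps, Python scripts to look and compute and a shell command to move; the robot and the scene stay as the last step left them, time stands still between calls to the robot, and variables do not carry over. Pictures are saved under pics/ and viewed, at most 10 in all, crops included, and the job is handed in when it is done.

```bash
mkdir -p pics; ls
python3 - <<'E'
from plant import robot, read_camera
import cv2,numpy as np,pickle
s=robot.read_state();print(s)
d={}
for n in("scene","top","wrist"):
    c=read_camera(n);d[n]=c;cv2.imwrite(f"pics/{n}0.png",c["image"]);print(n,c["K"].tolist(),(c.get("extrinsics") if "extrinsics" in c else c["mount"]).round(4).tolist())
pickle.dump((s,d),open("v0.pkl","wb"))
E
```

```text
pics
{'t': 0.0, 'q': array([-1.42937609e+00,  1.31142623e-01,  1.48927577e+00,  2.75127808e-05,
        1.52297238e+00, -8.54045482e-02]), 'dq': array([0.0003657 , 0.00037191, 0.00130971, 0.00075977, 0.00046659,
       0.00054843]), 'joint_torque': array([-1.14041401e-05, -5.59847867e+01, -4.91753519e+01,  7.68774748e-02,
        3.60213860e-02, -1.35950499e-04]), 'tool_pos': array([ 0.13488122, -0.58407021,  0.21760044]), 'orientation': array([-3.11962375e+00, -3.55326648e-01,  3.59276239e-05]), 'force': array([-0.23511824, -0.08404718, -0.28350893]), 'wrist_torque': array([ 0.00986547, -0.00273985, -0.00864732]), 'gripper_force': 0.0, 'opening': 0.09292184680468364}
scene [[517.0145113595952, 0.0, 315.6084324744098], [0.0, 517.0145113595952, 201.09915270343532], [0.0, 0.0, 1.0]] [[0.4472, 0.8944, -0.0085, -0.2019], [0.5322, -0.2736, -0.8012, -0.1514], [-0.7189, 0.3538, -0.5983, 1.6918], [0.0, 0.0, 0.0, 1.0]]
top [[396.31594300742006, 0.0, 323.9670762704314], [0.0, 396.31594300742006, 197.7967976067583], [0.0, 0.0, 1.0]] [[0.0008, -0.9999, -0.013, -0.0518], [-0.9953, 0.0005, -0.0968, 0.5357], [0.0968, 0.013, -0.9952, 1.35], [0.0, 0.0, 0.0, 1.0]]
wrist [[283.288057811957, 0.0, 319.44427691957634], [0.0, 283.288057811957, 204.5317689487356], [0.0, 0.0, 1.0]] [[-0.0006, -0.9673, -0.2536, 0.0701], [1.0, -0.0006, -0.0001, 0.0006], [-0.0, -0.2536, 0.9673, -0.167], [0.0, 0.0, 0.0, 1.0]]
```

View pics/scene0.png

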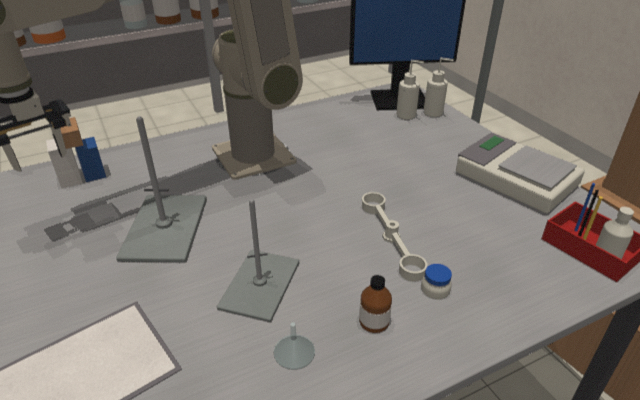

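View pics/top0.png

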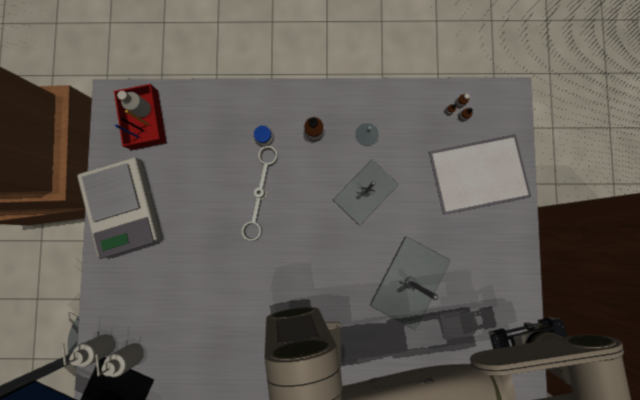

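The scene and top views show two stands. The small one is at scene (260,283) / top (365,192), and the larger one is at scene (163,225) / top (410,283). The smaller fits the text. The white holder lies at scene (373,203)–(413,267) / top (268,156)–(251,231), with the jar close to its far ring. Next is an enlarged crop to confirm the stand, along with mask measurements.

```bash
cat > h.py <<'E'
import numpy as np,cv2
def ray(c,uv,E=None):
    E=c["extrinsics"] if E is None else E
    R,t=E[:3,:3],E[:3,3]; d=R.T@np.linalg.solve(c["K"],[uv[0],uv[1],1.]); return -R.T@t,d/np.linalg.norm(d)
def onz(c,uv,z,E=None):
    o,d=ray(c,uv,E); return o+d*(z-o[2])/d[2]
def tri(rs):
    A=sum(np.eye(3)-np.outer(d,d) for o,d in rs);b=sum((np.eye(3)-np.outer(d,d))@o for o,d in rs)
    p=np.linalg.solve(A,b);return p,[np.linalg.norm(np.cross(p-o,d))*1e3 for o,d in rs]
def proj(c,p,E=None):
    E=c["extrinsics"] if E is None else E
    q=c["K"]@(E[:3,:3]@p+E[:3,3]);return q[:2]/q[2]
def wristE(c,s):
    from scipy.spatial.transform import Rotation as Ro
    T=np.eye(4);T[:3,:3]=Ro.from_rotvec(s["orientation"]).as_matrix();T[:3,3]=s["tool_pos"]
    return np.linalg.inv(T@c["mount"])
E
python3 - <<'E'
import pickle,cv2,numpy as np
from h import *
s,d=pickle.load(open("v0.pkl","rb"))
a=cv2.resize(d["scene"]["image"][190:330,200:320],None,fx=4,fy=4,interpolation=cv2.INTER_CUBIC)
b=cv2.resize(d["top"]["image"][155:230,325:405],None,fx=4,fy=4,interpolation=cv2.INTER_CUBIC)
o=np.zeros((560,800,3),np.uint8);o[:560,:480]=a;o[:300,480:800]=b;cv2.imwrite("pics/crop1.png",o)
for n,(x0,y0,x1,y1) in(("top",(235,140,285,250)),("scene",(355,185,430,282))):
    im=d[n]["image"][y0:y1,x0:x1];hsv=cv2.cvtColor(im,cv2.COLOR_BGR2HSV)
    m=(((im[...,2].astype(int)-im[...,0])>6)&(hsv[...,2]>120)).astype(np.uint8)*255
    cs,h=cv2.findContours(m,cv2.RETR_CCOMP,cv2.CHAIN_APPROX_NONE)
    for c,hh in zip(cs,h[0]):
        if len(c)>8:
            M=cv2.moments(c);A=M['m00']
            if A>8:print(n,"hole" if hh[3]>=0 else "outer",A,M['m10']/A+x0,M['m01']/A+y0,cv2.boundingRect(c))
    if n=="top":cv2.imwrite("pics/m.png",m)
E
```

```text
top outer 486.0 254.88786008230454 210.1042524005487 (7, 6, 35, 94)
top hole 230.0 250.60434782608695 230.58043478260868 (7, 82, 18, 18)
top hole 18.5 258.36036036036035 191.63963963963963 (21, 49, 6, 6)
scene outer 6593.0 391.0654482026392 230.51734162495575 (0, 0, 75, 97)
scene hole 10.0 394.3666666666667 272.3666666666667 (37, 85, 5, 5)
scene hole 8.5 368.7843137254902 266.78431372549016 (12, 80, 5, 5)
scene hole 11.0 378.8787878787879 260.0909090909091 (22, 72, 4, 7)
scene hole 207.0 413.3357487922705 261.3913043478261 (46, 70, 25, 15)
scene hole 9.0 379.0 254.4074074074074 (22, 67, 5, 5)
scene hole 11.0 361.0 251.5 (4, 64, 5, 6)
scene hole 11.5 392.27536231884056 223.59420289855072 (35, 37, 6, 4)
scene hole 9.5 422.1929824561403 209.80701754385964 (65, 23, 5, 5)
scene hole 17.5 408.3619047619048 204.1809523809524 (50, 17, 7, 6)
scene hole 26.0 383.05128205128204 206.1153846153846 (25, 17, 6, 9)
scene hole 8.5 396.96078431372547 202.7843137254902 (40, 16, 5, 5)
scene hole 482.5 383.8307426597582 227.11917098445596 (6, 16, 44, 57)
scene hole 12.0 424.0 202.0 (66, 15, 7, 5)
scene hole 14.5 418.28735632183907 198.28735632183907 (61, 11, 6, 6)
scene hole 19.5 407.8290598290598 198.23076923076923 (50, 11, 7, 7)
scene hole 11.0 403.1363636363636 197.54545454545453 (46, 10, 5, 6)
scene hole 20.0 388.3 197.325 (30, 10, 7, 6)
scene hole 145.0 373.19310344827585 197.8793103448276 (8, 8, 21, 11)
scene hole 10.5 405.031746031746 194.3015873015873 (48, 7, 5, 6)
scene hole 10.0 401.0 191.8 (44, 5, 5, 5)
scene hole 11.0 411.3333333333333 191.54545454545453 (54, 4, 5, 6)
scene hole 40.0 392.275 192.37083333333334 (32, 4, 11, 9)
scene hole 28.5 396.58479532163744 189.859649122807 (38, 2, 9, 7)
scene hole 8.5 405.37254901960785 187.2156862745098 (49, 0, 4, 5)
```

View pics/crop1.png

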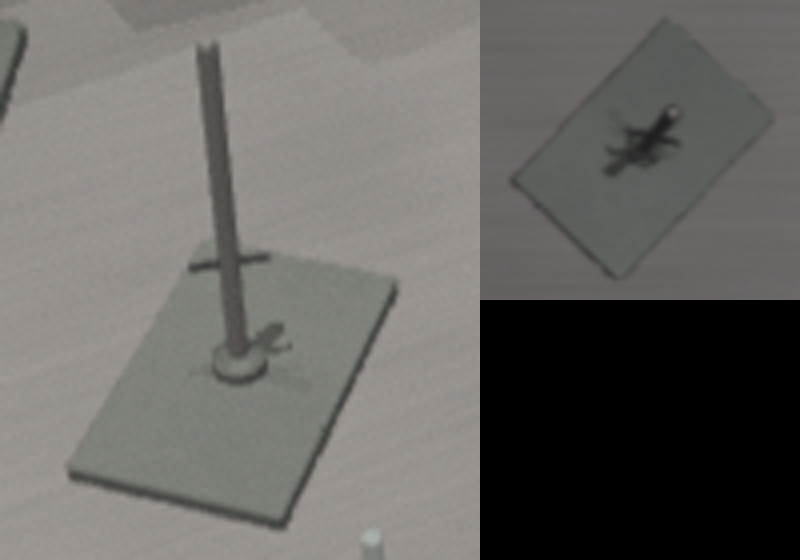

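The crop confirms the smaller stand, a grey plate with a plain rod. The rod tip is at scene ≈(252,201) and the cross pin is visible from about (247,257) to (267,254). In the top view the rod tip is at ≈(373,181). Next I work out the coordinates.

Run:
```python
import pickle
from h import *
s,d=pickle.load(open("v0.pkl","rb"));T,S=d["top"],d["scene"]
A=lambda x,y:((x+.5)/4-.5+200,(y+.5)/4-.5+190)
B=lambda x,y:((x-480+.5)/4-.5+325,(y+.5)/4-.5+155)
print("rodtop",tri([ray(T,B(673,109)),ray(S,A(207,46))]))
c=np.array([onz(T,B(*p),.012) for p in((665,17),(773,118),(618,280),(512,180))])
print(c.round(4).tolist(),"centre",c.mean(0),"sides",np.linalg.norm(np.roll(c,-1,0)-c,axis=1))
l=c[1]-c[2];print("x axis deg",np.degrees(np.arctan2(l[1],l[0])))
c2=np.array([onz(S,A(*p),.012) for p in((397,287),(285,520),(70,468))]);print(c2.round(4).tolist(),"centre",(c2[0]+c2[2])/2)
p=[onz(S,A(*q),.095) for q in((190,268),(270,257))];print("pin",p,np.linalg.norm(p[1]-p[0]),np.degrees(np.arctan2(*(p[1]-p[0])[1::-1])))
p=[onz(T,B(*q),.095) for q in((606,150),(680,143))];print("pin top",p,np.linalg.norm(p[1]-p[0]),np.degrees(np.arctan2(*(p[1]-p[0])[1::-1])))
# holder
for n,(x0,y0,x1,y1),k in(("top",(235,140,285,250),0),("scene",(355,185,430,282),0)):
    im=cv2.resize(d[n]["image"][y0:y1,x0:x1],None,fx=4,fy=4,interpolation=cv2.INTER_CUBIC)
    g=cv2.cvtColor(im,cv2.COLOR_BGR2GRAY);b=np.median(g);t,_=cv2.threshold(g,0,255,cv2.THRESH_OTSU)
    m=((g>b+(22 if n=="scene" else 25))*255).astype(np.uint8);print(n,"bg",b,"otsu",t)
    cs,h=cv2.findContours(m,cv2.RETR_CCOMP,cv2.CHAIN_APPROX_NONE)
    for c,hh in zip(cs,h[0]):
        if cv2.contourArea(c)>60:
            e=cv2.fitEllipse(c) if len(c)>5 else 0
            print("hole" if hh[3]>=0 else "outer",cv2.contourArea(c),"ell",((e[0][0]+.5)/4-.5+x0,(e[0][1]+.5)/4-.5+y0),[v/4 for v in e[1]],e[2])
    cv2.imwrite(f"pics/h_{n}.png",np.hstack([im,cv2.cvtColor(m,cv2.COLOR_GRAY2BGR)]))
a=cv2.imread("pics/h_top.png");b=cv2.imread("pics/h_scene.png");o=np.zeros((max(a.shape[0],b.shape[0]),a.shape[1]+b.shape[1],3),np.uint8);o[:a.shape[0],:a.shape[1]]=a;o[:b.shape[0],a.shape[1]:]=b;cv2.imwrite("pics/crop2.png",cv2.resize(o,None,fx=.79,fy=.79));print(o.shape)
```

```text
rodtop (array([ 0.5596999 , -0.1984227 ,  0.25049421]), [np.float64(1.639914289300476), np.float64(1.63991428930046)])
[[0.6751, -0.2173, 0.012], [0.5851, -0.3109, 0.012], [0.4432, -0.174, 0.012], [0.5306, -0.0819, 0.012]] centre [ 0.55847949 -0.19600647  0.012     ] sides [0.12991763 0.19720738 0.12692535 0.19804287]
x axis deg -43.979904296058194
[[0.5354, -0.0878, 0.012], [0.6735, -0.2195, 0.012], [0.5847, -0.3122, 0.012]] centre [ 0.5600564  -0.19998479  0.012     ]
pin [array([ 0.54906137, -0.22002715,  0.095     ]), array([ 0.56112105, -0.17648912,  0.095     ])] 0.04517738326246314 74.51770312819203
pin top [array([ 0.54765843, -0.15865373,  0.095     ]), array([ 0.55341974, -0.21961006,  0.095     ])] 0.06122798731114456 -84.60071511006814
top bg 102.0 otsu 118.0
outer 118.5 ell (243.57289028167725, 235.08984375) [1.9903665781021118, 7.9454145431518555] 148.45523071289062
outer 1667.5 ell (253.1696434020996, 223.27764129638672) [16.41314697265625, 44.28022766113281] 18.959213256835938
outer 2450.5 ell (265.7934455871582, 176.1257667541504) [14.743006706237793, 39.123519897460
[... 272 characters left out ...]
6246223449707, 150.97486686706543) [7.733584403991699, 11.984197616577148] 130.70114135742188
scene bg 145.0 otsu 121.0
outer 7833.0 ell (408.78055572509766, 256.6394729614258) [21.425905227661133, 46.625579833984375] 139.93380737304688
hole 5002.5 ell (413.0762825012207, 262.9068374633789) [16.166269302368164, 24.652942657470703] 99.77225494384766
outer 2525.0 ell (387.4390678405762, 211.86277770996094) [15.041183471679688, 32.760799407958984] 153.52146911621094
hole 350.0 ell (391.9905776977539, 223.81486129760742) [4.4292097091674805, 6.347888946533203] 99.9375
outer 176.5 ell (378.04119873046875, 199.43698501586914) [15.706520080566406, 31.91562843322754] 98.15319061279297
(440, 1000, 3)
```

View pics/crop2.png

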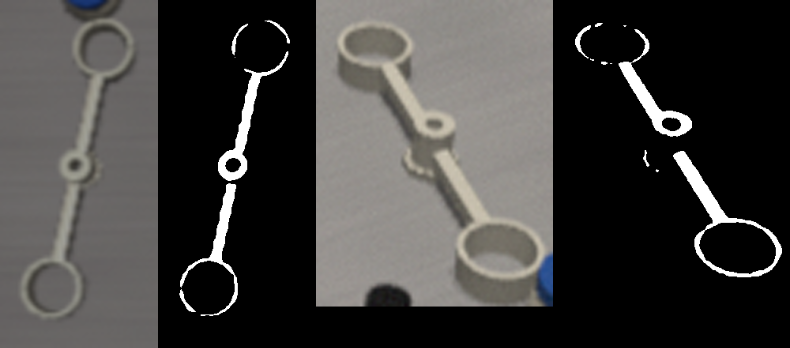

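The boss, arms and both rings are clearly separated: bore at top (258.2,191.7) / scene (392.0,223.8), rings at top (251,231) and (267,155). I triangulate these next, and check where the bystanders and the big rod are.

Run:
```python
import pickle
from h import *
s,d=pickle.load(open("v0.pkl","rb"));T,S=d["top"],d["scene"]
b=tri([ray(T,(258.24,191.74)),ray(S,(391.99,223.81))]);print("bore",b)
n=tri([ray(T,(251.1,230.8)),ray(S,(373.7,198.9))]);f=tri([ray(T,(267.3,155.2)),ray(S,(413.5,263.2))])
print("near",n,"far",f)
v=f[0]-n[0];print(np.linalg.norm(v[:2]),np.degrees(np.arctan2(v[1],v[0])),(f[0]+n[0])/2)
u=v/np.linalg.norm(v);print("gripA",b[0][:2]+.07*u[:2])
print("big rod",tri([ray(T,(434,296)),ray(S,(141,120))]), "base",onz(T,(408,285),.02))
for k,p in dict(jar=(263,135),bottle=(314,128),funnel=(367,133)).items():print(k,onz(T,p,.03))
```

```text
bore (array([0.55337647, 0.17113643, 0.04786648]), [np.float64(2.353104533781092), np.float64(2.353104533781115)])
near (array([0.42082996, 0.19774643, 0.03080062]), [np.float64(1.0174196469352301), np.float64(1.01741964693525)]) far (array([0.6845341 , 0.14578494, 0.03127361]), [np.float64(0.9682054030450247), np.float64(0.9682054030450757)])
0.2687747607527881 -11.14702442732981 [0.55268203 0.17176568 0.03103712]
gripA [0.62205576 0.15760354]
big rod (array([ 0.2462435 , -0.34595213,  0.32694865]), [np.float64(0.19507234301988202), np.float64(0.1950723430199649)]) base [ 0.23790134 -0.33791202  0.02      ]
jar [0.75754426 0.16308394 0.03      ]
bottle [ 0.7822324  -0.01651013  0.03      ]
funnel [ 0.76375679 -0.20273353  0.03      ]
```

Checks hold: bore top z 48 (45 given), rings z 31 (30), ring spacing 269 (270), rod top z 250.5 (250). The holder's +x arm points at −11°. I'll lift clear of the tall rod and then go across to grip_a.

```bash
python3 -m inch '[0,0,40,0,100, 0,0,80,0,100, 0,0,120,0,100, 0,0,160,0,100, 0,0,181,0,100, 20,30,181,-4,100, 42,64,181,-9,100, 64,98,181,-14,100, 86,132,181,-19,100, 108,166,181,-24,100]'
python3 -m inch '[22,34,0,0,100, 44,68,0,0,100, 66,102,0,0,100, 88,136,0,0,100, 110,170,0,0,100, 132,204,0,0,100, 154,238,0,0,100, 176,272,0,0,100, 198,306,0,0,100, 220,340,0,0,100]'
python3 -m inch '[22,34,0,0,100, 44,68,0,0,100, 66,102,0,0,100, 88,136,0,0,100, 110,170,0,0,100, 132,204,0,0,100, 154,237,0,0,100, 159,237,-40,0,100, 159,237,-80,0,100, 159,237,-120,0,100]'
python3 -m inch '[0,0,-40,0,100, 0,0,-80,0,100, 0,0,-120,0,100, 0,0,-130,0,100, 0,0,-130,0,100, 0,0,-130,0,100]'
python3 - <<'E'
from plant import robot,read_camera
import pickle,cv2
s=robot.read_state();print(s["q"],s["force"]);c=read_camera("wrist");t=read_camera("top");pickle.dump((s,c,t),open("v1.pkl","wb"));cv2.imwrite("pics/w1.png",c["image"])
E
```

```text
t: 0.98
tool_pos: [0.2434, -0.4169, 0.3992]
orientation: [-3.126, 0.309, 0.0]
force: [0.1, -0.2, 0.1]
opening: 0.0932
gripper_force: 0.0
t: 1.82
tool_pos: [0.4635, -0.0766, 0.3996]
orientation: [3.127, -0.301, 0.0]
force: [0.3, -1.2, 0.0]
opening: 0.0926
gripper_force: 0.0
t: 2.65
tool_pos: [0.6227, 0.1594, 0.2778]
orientation: [-3.127, 0.299, -0.001]
force: [0.3, -0.3, -0.8]
opening: 0.093
gripper_force: 0.0
t: 3.15
tool_pos: [0.6222, 0.1584, 0.1507]
orientation: [-3.127, 0.301, -0.0]
force: [-0.4, -0.3, 0.2]
opening: 0.093
gripper_force: 0.0
[1.69454100e-01 2.80751621e-01 1.44180982e+00 4.41396653e-06
 1.41892136e+00 1.93232357e+00] [-0.42390233 -0.25238373  0.17565655]
```

View pics/w1.png

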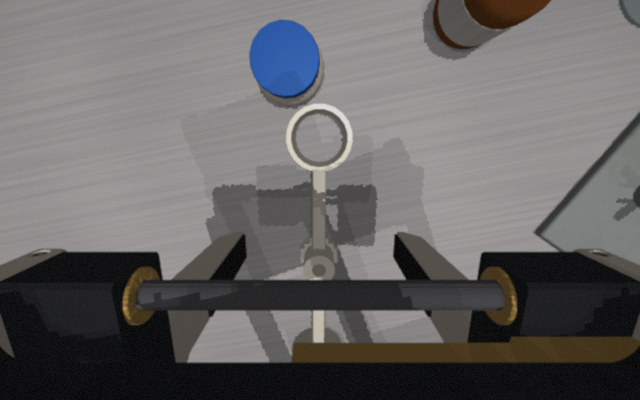

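The wrist view shows the arm running straight down the picture between the open fingers: boss (319,268), far ring (319,138). The jar and bottle are clear. I check this numerically.

Run:
```python
import pickle
from h import *
s,c,t=pickle.load(open("v1.pkl","rb"));E=wristE(c,s)
b=onz(c,(319,268.5),.045,E);r=onz(c,(319.5,137.5),.03,E);print(b,r,np.linalg.norm((r-b)[:2]),np.degrees(np.arctan2(*(r-b)[1::-1])))
u=(r-b)/np.linalg.norm((r-b)[:2]);print("grip",b[:2]+.07*u[:2],s["tool_pos"])
S,d=pickle.load(open("v0.pkl","rb"))
print("bore two views",tri([ray(c,(319,268.5),E),ray(d["top"],(258.24,191.74)),ray(d["scene"],(391.99,223.81))]))
```

```text
[0.5523935  0.17201603 0.045     ] [0.68435607 0.14573929 0.03      ] 0.13455328697267327 -11.261593351053358
grip [0.6210457  0.15834582] [0.622235   0.15840689 0.15073506]
bore two views (array([0.5534207 , 0.17141315, 0.04755975]), [np.float64(0.4308834126536278), np.float64(2.158078451561248), np.float64(2.559351173435008)])
```

```bash
python3 -m inch '[-1,0,-40,0,100, -1,0,-80,0,100, -1,0,-115,0,100, -1,0,-135,0,100, -1,0,-145,0,100, -1,0,-145,0,100, -1,0,-145,0,100]' 40
python3 -m inch '[0,0,0,0,0, 0,0,0,0,0, 0,0,0,0,0, 0,0,0,0,0, 0,0,0,0,0, 0,0,0,0,0, 0,0,0,0,0, 0,0,0,0,0, 0,0,0,0,0]' 40
python3 -m inch '[0,0,2,0,0, 0,0,5,0,0, 0,0,10,0,0, 0,0,20,0,0, 0,0,30,0,0, 0,0,40,0,0, 0,0,40,0,0, 0,0,40,0,0]' 40
```

```text
t: 3.83
tool_pos: [0.6229, 0.1587, 0.0072]
orientation: [-3.126, 0.301, -0.005]
force: [1.2, -0.8, 0.6]
opening: 0.0931
gripper_force: 0.0
t: 4.58
tool_pos: [0.6208, 0.1584, 0.0045]
orientation: [3.127, -0.301, -0.0]
force: [-1.0, -0.1, 0.7]
opening: 0.0377
gripper_force: 0.0
t: 5.25
tool_pos: [0.622, 0.1585, 0.0462]
orientation: [-3.126, 0.301, -0.004]
force: [0.7, -0.0, -2.2]
opening: 0.0133
gripper_force: 40.0
```

The fingers closed later than expected, while the lift had already begun. I check how the holder sits in the hand.

```bash
cat > look.py <<'E'
import sys,pickle,cv2,numpy as np
from plant import robot,read_camera
s=robot.read_state();d={n:read_camera(n) for n in("scene","top","wrist")};pickle.dump((s,d),open(sys.argv[1]+".pkl","wb"))
x0,y0=map(int,sys.argv[2:4])
a=cv2.resize(d["scene"]["image"][y0:y0+150,x0:x0+130],None,fx=4,fy=4,interpolation=cv2.INTER_CUBIC)[:600]
x1,y1=map(int,sys.argv[4:6])
b=cv2.resize(d["top"]["image"][y1:y1+100,x1:x1+70],None,fx=4,fy=4,interpolation=cv2.INTER_CUBIC)
o=np.zeros((600,800,3),np.uint8);o[:,:520]=a;o[:400,520:]=b;cv2.imwrite(f"pics/{sys.argv[1]}.png",o);cv2.imwrite(f"pics/{sys.argv[1]}w.png",d["wrist"]["image"]);print(s["force"],s["wrist_torque"],s["tool_pos"])
E
python3 look.py v2 330 150 225 140
```

```text
[ 0.68033344 -0.04956695 -2.17314994] [-0.03570061 -0.19034547 -0.05711413] [0.62200623 0.15853778 0.04622212]
```

View pics/v2.png

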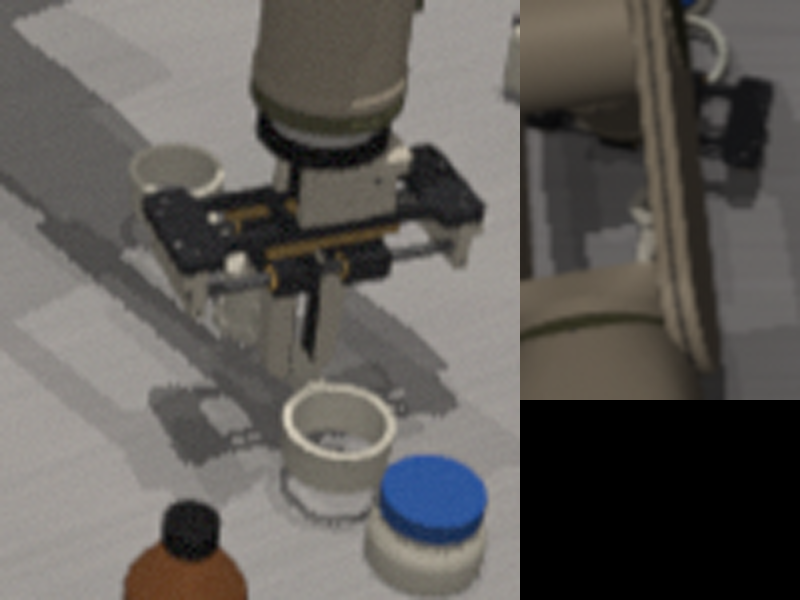

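The holder hangs clear of the bench between the fingers and looks level: far ring at scene ≈(414,255), near ring ≈(374,192). I quantify the height and tilt from scene and wrist.

Run:
```python
import pickle
from h import *
s,d=pickle.load(open("v2.pkl","rb"));w=d["wrist"];E=wristE(w,s);S=d["scene"]
g=cv2.cvtColor(w["image"],cv2.COLOR_BGR2GRAY)
for th in(130,150,165):
    m=((g>th)*255).astype(np.uint8)[:230];cs,h=cv2.findContours(m,cv2.RETR_CCOMP,cv2.CHAIN_APPROX_NONE)
    for c,hh in zip(cs,h[0]):
        if cv2.contourArea(c)>300:e=cv2.fitEllipse(c);print(th,hh[3]>=0,cv2.contourArea(c),np.round(e[0],1),np.round(e[1],1))
A=lambda x,y:((x+.5)/4-.5+330,(y+.5)/4-.5+150)
t=s["tool_pos"];u=np.array([np.cos(np.radians(-11.2)),np.sin(np.radians(-11.2)),0]);n=np.array([-u[1],u[0],0])
for k,p in dict(far=A(339,423),near=A(177,172)).items():
    o,r=ray(S,p);q=o+r*((t-o)@n)/(r@n);print(k,q,"along",(q-t)@u,"z above tcp",q[2]-t[2])
cv2.imwrite("pics/v2w2.png",w["image"][:300])
```

```text
130 False 3625.5 [315.3 141.9] [66.2 70.3]
130 False 128894.5 [327.  114.9] [238.1 888.2]
130 True 8780.5 [320.  138.5] [104.3 107.2]
150 False 2897.0 [319.  142.6] [58.1 62.9]
150 False 104762.5 [327.2 120.3] [255.5 631.3]
150 True 8874.0 [319.9 138.7] [104.8 107.8]
165 False 500.5 [500.9 215.7] [  7.8 105.8]
165 False 2543.5 [490.4 182.3] [ 48.  110.5]
165 False 823.5 [468.5 148.3] [14.7 91.9]
165 False 409.5 [440.  106.8] [ 8.8 99.4]
165 False 15333.0 [363.4 132. ] [115.  260.7]
165 True 8944.0 [320.  138.7] [105.4 108.1]
far [0.68099834 0.14685703 0.05296959] along 0.06013741887872844 z above tcp 0.006747473924075369
near [0.41507213 0.19951183 0.04789441] along -0.21095164421355594 z above tcp 0.0016722912410095311
```

View pics/v2w.png

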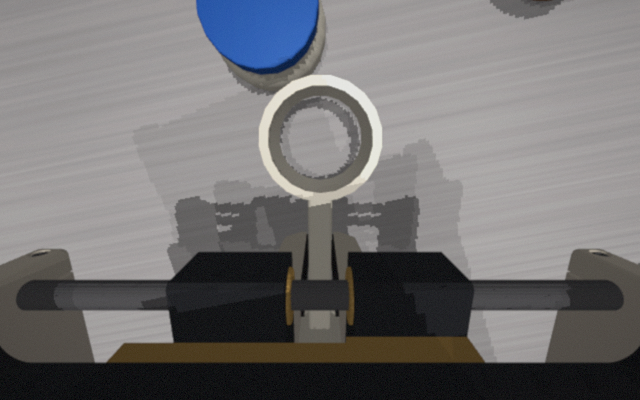

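Tilt is about 1° and small. But the rim sits only about 4 mm above the TCP at the bore, so the grip is at the fingertips and about 20 mm too high. I'll set the holder back down gently and regrip with enough closing time.

```bash
python3 -m inch '[0,0,-4,0,0, 0,0,-8,0,0, 0,0,-11,0,0, 0,0,-13,0,0, 0,0,-14,0,0, 0,0,-14,0,0, 0,0,-14,0,0]'
python3 -m inch '[0,0,-1,0,0, 0,0,-1,0,0, 0,0,-2,0,0, 0,0,-2,0,0]'
python3 -m inch '[0,0,-1,0,0, 0,0,-1,0,0, 0,0,-2,0,0, 0,0,-2,0,0]'
```

```text
t: 5.98
tool_pos: [0.6209, 0.1584, 0.0306]
orientation: [3.127, -0.301, -0.0]
force: [-0.0, -0.1, -2.4]
opening: 0.0134
gripper_force: 40.0
t: 6.32
tool_pos: [0.621, 0.1584, 0.0286]
orientation: [-3.127, 0.301, -0.0]
force: [0.3, -0.1, -1.9]
opening: 0.0137
gripper_force: 40.0
t: 6.65
tool_pos: [0.6208, 0.1583, 0.0264]
orientation: [3.127, -0.301, -0.0]
force: [-0.1, -0.4, -1.9]
opening: 0.0138
gripper_force: 40.0
```

```bash
for i in 1; do python3 -m inch '[0,0,-1,0,0, 0,0,-2,0,0, 0,0,-2,0,0]'; done
python3 -m inch '[0,0,-1,0,0, 0,0,-2,0,0, 0,0,-2,0,0]'
python3 -m inch '[0,0,-1,0,0, 0,0,-2,0,0, 0,0,-2,0,0]'
```

```text
t: 6.9
tool_pos: [0.6208, 0.1583, 0.0243]
orientation: [3.127, -0.301, -0.001]
force: [-0.6, 0.5, -1.6]
opening: 0.0134
gripper_force: 40.0
t: 7.15
tool_pos: [0.6208, 0.1583, 0.0223]
orientation: [3.127, -0.301, -0.001]
force: [-0.2, -0.9, -2.7]
opening: 0.0135
gripper_force: 40.0
t: 7.4
tool_pos: [0.6209, 0.1584, 0.0205]
orientation: [3.127, -0.301, -0.0]
force: [0.9, 0.2, -1.0]
opening: 0.0136
gripper_force: 40.0
```

```bash
python3 -m inch '[0,0,-1,0,0, 0,0,-1,0,0, 0,0,-1,0,0]'
python3 -m inch '[0,0,-1,0,0, 0,0,-1,0,0, 0,0,-1,0,0]'; python3 -m inch '[0,0,-1,0,0, 0,0,-1,0,0, 0,0,-1,0,0]'; python3 -c "
from plant import robot;s=robot.read_state();print(s['force'],s['wrist_torque'])"
```

```text
t: 7.65
tool_pos: [0.6209, 0.1584, 0.0196]
orientation: [3.127, -0.301, -0.0]
force: [0.4, -0.2, -1.6]
opening: 0.0135
gripper_force: 40.0
t: 7.9
tool_pos: [0.6211, 0.1584, 0.0189]
orientation: [-3.127, 0.301, -0.0]
force: [-2.2, 0.8, 1.4]
opening: 0.0137
gripper_force: 40.0
t: 8.15
tool_pos: [0.6211, 0.1584, 0.0189]
orientation: [-3.127, 0.301, -0.0]
force: [-5.9, -0.7, 8.7]
opening: 0.0138
gripper_force: 40.0
[-5.92322497 -0.70871735  8.65033163] [-0.20404401  0.99757934  0.050282  ]
```

Contact is at TCP z≈19 mm. I ease off 1 mm, open, go down to TCP z≈5 mm and regrip.

```bash
python3 -m inch '[0,0,1,0,0, 0,0,1,0,35, 0,0,1,0,35, 0,0,1,0,35, 0,0,1,0,35, 0,0,1,0,35, 0,0,-6,0,35, 0,0,-12,0,35, 0,0,-13,0,35, 0,0,-13,0,35]'
python3 -m inch '[0,0,0,0,0, 0,0,0,0,0, 0,0,0,0,0, 0,0,0,0,0, 0,0,0,0,0, 0,0,0,0,0, 0,0,0,0,0, 0,0,0,0,0]' 45
```

```text
t: 8.98
tool_pos: [0.6199, 0.1582, 0.0032]
orientation: [3.127, -0.301, -0.003]
force: [0.0, 0.3, 0.2]
opening: 0.0323
gripper_force: 0.0
t: 9.65
tool_pos: [0.6212, 0.1584, 0.005]
orientation: [-3.127, 0.301, -0.001]
force: [-0.3, -0.2, 1.6]
opening: 0.0134
gripper_force: 45.0
```

```bash
python3 -m inch '[0,0,3,0,0, 0,0,10,0,0, 0,0,30,0,0, 0,0,55,0,0, 0,0,85,0,0, 0,0,115,0,0, 0,0,145,0,0, 0,0,175,0,0, 0,0,200,0,0, 0,0,225,0,0]'
python3 -m inch '[0,0,25,0,0, 0,0,45,0,0, 0,-5,50,2,0, 0,-20,50,6,0, -3,-40,50,11,0, -6,-65,50,17,0, -9,-90,50,23,0, -12,-115,50,29,0, -15,-140,50,35,0, -17,-165,50,41,0]'
python3 -m inch '[-2,-25,0,6,0, -4,-50,0,12,0, -6,-75,0,17,0, -8,-95,0,22,0, -9,-110,0,25,0, -10,-120,0,27,0, -10,-128,0,29,0, -10,-132,0,30,0, -10,-132,0,30,0, -10,-132,0,30,0]'
python3 look.py v3 200 130 330 130
```

```text
t: 10.48
tool_pos: [0.6208, 0.1583, 0.2317]
orientation: [-3.127, 0.301, -0.001]
force: [-0.0, -0.4, -2.7]
opening: 0.0138
gripper_force: 45.0
t: 11.32
tool_pos: [0.6033, -0.0077, 0.2799]
orientation: [-3.032, -0.821, 0.0]
force: [0.5, -0.9, -2.2]
opening: 0.0134
gripper_force: 45.0
t: 12.15
tool_pos: [0.5938, -0.1384, 0.2796]
orientation: [-2.721, -1.569, 0.0]
force: [0.4, 0.3, -2.1]
opening: 0.0137
gripper_force: 45.0
[ 0.3611313   0.30841958 -2.12549723] [ 0.10830105 -0.10541511  0.04831612] [ 0.59380088 -0.13837297  0.27964817]
```

View pics/v3.png

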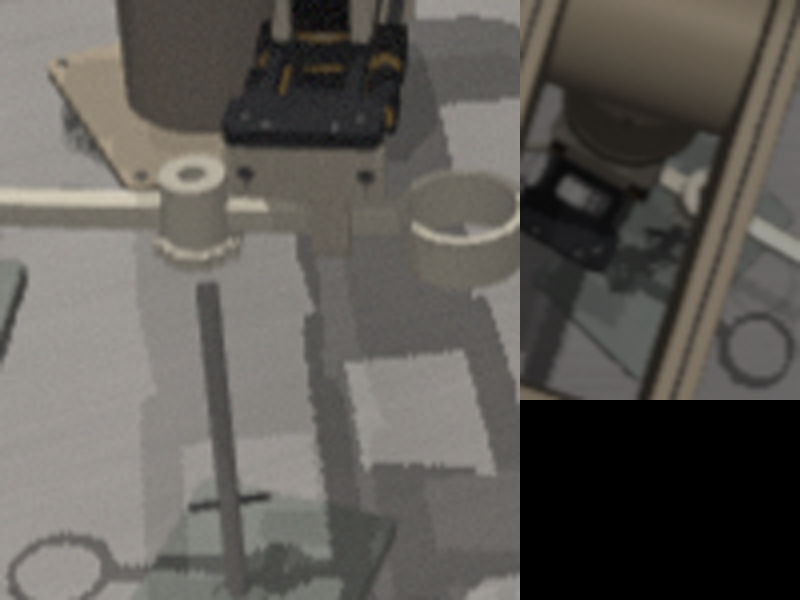

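The boss hangs just above the rod tip. Its bore top is at scene ≈(247.5,173.3) and the rod tip is at ≈(251.5,201.5). I now measure the offset, in this one view at known heights, together with the tilt.

```bash
cat > meas.py <<'E'
import pickle,sys
from h import *
s,d=pickle.load(open(sys.argv[1]+".pkl","rb"));S=d["scene"];g=cv2.cvtColor(S["image"],cv2.COLOR_BGR2GRAY).astype(float)
if __name__=="__main__":
    t=s["tool_pos"];zb=t[2]-.005
    # rod axis: dark pixel centroid per row rows 208..245
    pts=[]
    for y in range(208,246):
        x0=int(round(251+(y-203)*.115));r=g[y,x0-7:x0+8];w=np.clip(np.median(np.r_[r[:3],r[-3:]])-10-r,0,None);w[:3]=0;w[-3:]=0
        if w.sum()>0:pts.append((x0-7+(w*np.arange(15)).sum()/w.sum(),y))
    pts=np.array(pts);k=np.polyfit(pts[:,1],pts[:,0],1);print("rod line",k,"resid",np.std(pts[:,0]-np.polyval(k,pts[:,1])))
    for z in(.25,.2):
        print("proj rod est",z,proj(S,np.array([.5597,-.1984,z])))
    # boss bore hole ellipse
    im=cv2.resize(S["image"][158:186,234:262],None,fx=8,fy=8,interpolation=cv2.INTER_CUBIC);gg=cv2.cvtColor(im,cv2.COLOR_BGR2GRAY)
    for th in(135,145,155,165):
        cs,h=cv2.findContours(((gg>th)*255).astype(np.uint8),cv2.RETR_CCOMP,cv2.CHAIN_APPROX_NONE)
        for c,hh in zip(cs,h[0]):
            if hh[3]>=0 and cv2.contourArea(c)>300:
                e=cv2.fitEllipse(c);p=np.array(e[0]);p=(p+.5)/8-.5+[234,158];print(th,p.round(2),np.array(e[1])/8,"xy",onz(S,p,zb+.045).round(4))
E
python3 meas.py v3
python3 - <<'E'
import pickle
from h import *
s,d=pickle.load(open("v3.pkl","rb"));S=d["scene"]
o=cv2.resize(S["image"][145:220,150:340],None,fx=4,fy=4,interpolation=cv2.INTER_CUBIC);cv2.imwrite("pics/v3b.png",o)
E
```

```text
rod line [1.03348107e-01 2.30531917e+02] resid 0.05585703149995786
proj rod est 0.25 [252.20347376 201.28928031]
proj rod est 0.2 [254.12728362 220.12050731]
135 [247.34 173.03] [3.5755477  6.93669844] xy [ 0.5572 -0.2017  0.3196]
145 [247.36 173.03] [4.0751729  7.44696474] xy [ 0.5572 -0.2016  0.3196]
155 [247.4  173.03] [4.57368517 7.99574614] xy [ 0.5572 -0.2016  0.3196]
165 [247.48 172.99] [5.26640558 8.76669598] xy [ 0.5572 -0.2014  0.3196]
```

View pics/v3b.png

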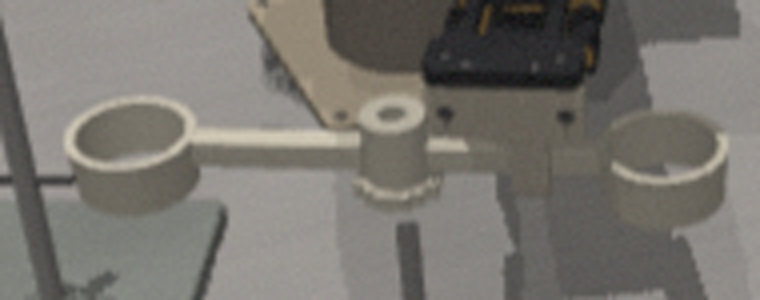

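Run:
```python
import pickle
from h import *
s,d=pickle.load(open("v3.pkl","rb"));S=d["scene"]
for y in(200.5,201,201.5):print("rodtop scene",y,onz(S,(230.532+.10335*y,y),.25))
for p in([.56,-.2],[.5595,-.2]): print(p,[proj(S,np.array([*p,z])).round(2) for z in(.25,.2,.15)],[round(230.532+.10335*proj(S,np.array([*p,z]))[1],2) for z in(.25,.2,.15)])
A=lambda x,y:((x+.5)/4-.5+150,(y+.5)/4-.5+145)
t=s["tool_pos"];a=np.radians(60);from scipy.spatial.transform import Rotation as Ro
X=Ro.from_rotvec(s["orientation"]).as_matrix()[:,0];print("toolx yaw",np.degrees(np.arctan2(X[1],X[0])))
u=np.array([X[0],X[1],0])/np.hypot(X[0],X[1]);n=np.array([-u[1],u[0],0])
for k,p in dict(left=A(132,133),right=A(666,148),bore=(247.38,173.03)).items():
    o,r=ray(S,p);q=o+r*((t-o)@n)/(r@n);print(k,q.round(4),"along",((q-t)@u).round(4),"dz",(q[2]-t[2]).round(4))
for k,p in dict(left=A(132,133),right=A(666,148)).items():print(k,onz(S,p,t[2]+.025))
print(tri([ray(d["top"],((690-520+.5)/4-.5+330,(192+.5)/4-.5+130)),ray(S,(247.38,173.03))]))
```

```text
rodtop scene 200.5 [ 0.5562301 -0.1991714  0.25     ]
rodtop scene 201 [ 0.55790821 -0.19969698  0.25      ]
rodtop scene 201.5 [ 0.55958197 -0.20022119  0.25      ]
[0.56, -0.2] [array([251.53, 201.58]), array([253.47, 220.42]), array([255.31, 238.25])] [np.float64(251.37), np.float64(253.31), np.float64(255.16)]
[0.5595, -0.2] [array([251.44, 201.45]), array([253.39, 220.28]), array([255.23, 238.12])] [np.float64(251.35), np.float64(253.3), np.float64(255.14)]
toolx yaw 59.93214577052288
left [ 0.4903 -0.3172  0.3036] along -0.2066 dz 0.0239
right [ 0.6258 -0.0831  0.3035] along 0.0638 dz 0.0238
bore [ 0.5572 -0.2016  0.3196] along -0.0731 dz 0.04
left [ 0.49194221 -0.31744482  0.30464817]
right [ 0.62730273 -0.08386983  0.30464817]
(array([ 0.5600154 , -0.19451404,  0.31942183]), [np.float64(7.618937781629414), np.float64(7.6189377816294614)])
```

Level within measurement error: both rims are 24 mm above the TCP, so the underside is at TCP−6. The bore needs about (+2,+1) mm to line up with the rod. I shift and lower to just above the tip, then feel.

```bash
python3 -m inch '[1,0,0,0,0, 2,1,-4,0,0, 2,1,-9,0,0, 2,1,-14,0,0, 2,1,-18,0,0, 2,1,-20,0,0, 2,1,-22,0,0, 2,1,-22,0,0]'
python3 -m inch '[0,0,-1,0,0, 0,0,-2,0,0, 0,0,-3,0,0, 0,0,-4,0,0, 0,0,-4,0,0]'
python3 -m inch '[0,0,-1,0,0, 0,0,-2,0,0, 0,0,-3,0,0, 0,0,-3,0,0]'
python3 -m inch '[0,0,-1,0,0, 0,0,-2,0,0, 0,0,-3,0,0, 0,0,-3,0,0]'
python3 -m inch '[0,0,-1,0,0, 0,0,-2,0,0, 0,0,-3,0,0, 0,0,-3,0,0]'
```

```text
t: 12.97
tool_pos: [0.5957, -0.1376, 0.257]
orientation: [-2.72, -1.57, 0.001]
force: [0.5, 1.1, -2.7]
opening: 0.0134
gripper_force: 45.0
t: 13.38
tool_pos: [0.5961, -0.1377, 0.254]
orientation: [2.72, 1.57, 0.001]
force: [-0.4, 0.8, 1.5]
opening: 0.0134
gripper_force: 45.0
t: 13.72
tool_pos: [0.5956, -0.1374, 0.251]
orientation: [-2.721, -1.57, 0.0]
force: [-3.2, 2.3, 3.7]
opening: 0.0134
gripper_force: 45.1
t: 14.05
tool_pos: [0.596, -0.1371, 0.248]
orientation: [-2.72, -1.571, -0.001]
force: [-2.1, 3.7, 5.9]
opening: 0.0135
gripper_force: 45.0
t: 14.38
tool_pos: [0.5962, -0.1369, 0.2451]
orientation: [-2.72, -1.571, -0.002]
force: [-1.4, 5.5, 4.8]
opening: 0.0135
gripper_force: 45.0
```

The chamfer has been entered. The rod pushes the holder toward +y and slightly −x, so I yield that way.

```bash
python3 -m inch '[0,1,0,0,0, 0,1,0,0,0, 0,1,0,0,0]'
python3 -m inch '[0,1,0,0,0, 0,1,0,0,0, 0,1,0,0,0]'
python3 -m inch '[-1,0,0,0,0, -1,0,0,0,0, -1,0,0,0,0]'
```

```text
t: 14.63
tool_pos: [0.596, -0.1365, 0.2451]
orientation: [2.72, 1.571, 0.0]
force: [-2.3, 3.6, 5.0]
opening: 0.0139
gripper_force: 45.0
t: 14.88
tool_pos: [0.5958, -0.1357, 0.2447]
orientation: [-2.721, -1.571, 0.0]
force: [-2.1, 0.8, 4.4]
opening: 0.0136
gripper_force: 45.0
t: 15.13
tool_pos: [0.5944, -0.1352, 0.2433]
orientation: [-2.719, -1.57, 0.002]
force: [-1.4, 2.2, -2.6]
opening: 0.0135
gripper_force: 44.9
```

```bash
python3 -m inch '[0,0,-2,0,0, 0,0,-4,0,0, 0,0,-6,0,0, 0,0,-8,0,0, 0,0,-8,0,0]'
python3 -m inch '[0,0,-2,0,0, 0,0,-4,0,0, 0,0,-6,0,0, 0,0,-8,0,0, 0,0,-8,0,0]'
python3 -m inch '[0,0,-2,0,0, 0,0,-4,0,0, 0,0,-6,0,0, 0,0,-8,0,0, 0,0,-8,0,0]'
python3 -c "
from plant import robot;s=robot.read_state();print(s['force'],s['wrist_torque'])"
```

```text
t: 15.55
tool_pos: [0.5947, -0.1356, 0.2362]
orientation: [-2.72, -1.57, 0.001]
force: [-2.7, 1.6, 2.8]
opening: 0.0137
gripper_force: 45.0
t: 15.97
tool_pos: [0.5942, -0.1362, 0.228]
orientation: [-2.721, -1.57, 0.003]
force: [-6.6, -0.4, 2.9]
opening: 0.0135
gripper_force: 45.0
t: 16.38
tool_pos: [0.594, -0.1366, 0.2202]
orientation: [2.721, 1.569, -0.004]
force: [-7.5, -1.1, 3.0]
opening: 0.0137
gripper_force: 45.1
[-7.52734775 -1.07527987  3.00879354] [-0.43989438  1.23544004 -0.37817325]
```

```bash
python3 -m inch '[-1,0,0,0,0, -1,0,0,0,0, -1,0,0,0,0]'
python3 -m inch '[-1,0,0,0,0, -1,0,0,0,0, -1,0,0,0,0]'
python3 -c "
from plant import robot;s=robot.read_state();print(s['force'],s['wrist_torque'])"
```

```text
t: 16.63
tool_pos: [0.5935, -0.1364, 0.2204]
orientation: [2.721, 1.57, -0.002]
force: [-5.0, -1.7, 0.6]
opening: 0.014
gripper_force: 44.9
t: 16.88
tool_pos: [0.5929, -0.136, 0.2204]
orientation: [2.721, 1.57, -0.001]
force: [-2.7, -2.3, -0.7]
opening: 0.0135
gripper_force: 44.9
[-2.70916921 -2.31815968 -0.73679099] [-0.348422    0.36862386 -0.08371036]
```

```bash
python3 -m inch '[-1,-1,0,0,0, -1,-1,0,0,0, -1,-1,0,0,0]'
python3 -c "
from plant import robot;s=robot.read_state();print(s['force'],s['wrist_torque'])"
python3 -m inch '[0,0,-2,0,0, 0,0,-5,0,0, 0,0,-8,0,0, 0,0,-11,0,0, 0,0,-14,0,0, 0,0,-15,0,0, 0,0,-15,0,0]'
python3 -m inch '[0,0,-2,0,0, 0,0,-5,0,0, 0,0,-8,0,0, 0,0,-11,0,0, 0,0,-14,0,0, 0,0,-15,0,0, 0,0,-15,0,0]'
python3 -c "
from plant import robot;s=robot.read_state();print(s['force'],s['wrist_torque'])"
```

```text
t: 17.13
tool_pos: [0.5922, -0.1364, 0.2205]
orientation: [2.721, 1.571, 0.001]
force: [-0.7, 1.0, -2.4]
opening: 0.0138
gripper_force: 44.9
[-0.68453055  0.961761   -2.40748043] [ 0.07928032 -0.15392969  0.01775194]
t: 17.72
tool_pos: [0.5917, -0.1365, 0.205]
orientation: [-2.72, -1.57, 0.001]
force: [0.4, -0.1, -2.5]
opening: 0.0136
gripper_force: 44.9
t: 18.3
tool_pos: [0.5917, -0.1365, 0.1899]
orientation: [-2.72, -1.57, 0.001]
force: [-0.4, 0.1, -2.9]
opening: 0.0137
gripper_force: 44.9
[-0.44223575  0.13796616 -2.91317948] [ 0.13065934 -0.11218362 -0.03012048]
```

Sliding freely with no side load. I continue down to just above the pin (expected at TCP z≈0.103).

```bash
python3 -m inch '[0,0,-2,0,0, 0,0,-6,0,0, 0,0,-11,0,0, 0,0,-16,0,0, 0,0,-21,0,0, 0,0,-26,0,0, 0,0,-31,0,0, 0,0,-35,0,0, 0,0,-37,0,0, 0,0,-37,0,0]'
python3 -m inch '[0,0,-2,0,0, 0,0,-6,0,0, 0,0,-11,0,0, 0,0,-16,0,0, 0,0,-21,0,0, 0,0,-26,0,0, 0,0,-31,0,0, 0,0,-35,0,0, 0,0,-37,0,0, 0,0,-37,0,0]'
python3 -c "
from plant import robot;s=robot.read_state();print(s['force'],s['wrist_torque'])"
python3 -m inch '[0,0,-1,0,0, 0,0,-2,0,0, 0,0,-3,0,0, 0,0,-3,0,0]'
python3 -m inch '[0,0,-1,0,0, 0,0,-2,0,0, 0,0,-3,0,0, 0,0,-3,0,0]'
```

```text
t: 19.13
tool_pos: [0.5916, -0.1364, 0.1527]
orientation: [-2.72, -1.57, 0.001]
force: [-0.9, -0.4, -3.4]
opening: 0.0136
gripper_force: 44.9
t: 19.97
tool_pos: [0.5916, -0.1364, 0.1157]
orientation: [-2.72, -1.57, 0.001]
force: [-0.8, -0.4, -2.7]
opening: 0.0135
gripper_force: 44.9
[-0.77575734 -0.41293783 -2.66932139] [ 0.04023893 -0.08400003 -0.02149147]
t: 20.3
tool_pos: [0.5919, -0.1367, 0.1137]
orientation: [2.721, 1.571, 0.0]
force: [-2.2, -1.0, 0.1]
opening: 0.0138
gripper_force: 44.9
t: 20.63
tool_pos: [0.5918, -0.1366, 0.1104]
orientation: [-2.721, -1.571, 0.0]
force: [-0.9, -0.6, -0.7]
opening: 0.0134
gripper_force: 44.9
```

```bash
python3 -m inch '[0,0,-1,0,0, 0,0,-2,0,0, 0,0,-3,0,0, 0,0,-3,0,0]'
python3 -m inch '[0,0,-1,0,0, 0,0,-2,0,0, 0,0,-2,0,0]'
python3 -m inch '[0,0,-1,0,0, 0,0,-2,0,0, 0,0,-2,0,0]'
python3 -m inch '[0,0,-1,0,0, 0,0,-1,0,0, 0,0,-1,0,0]'
python3 -c "
from plant import robot;s=robot.read_state();print(s['force'],s['wrist_torque'])"
```

```text
t: 20.97
tool_pos: [0.5918, -0.1366, 0.1073]
orientation: [-2.72, -1.571, 0.0]
force: [-1.1, -0.4, -2.0]
opening: 0.014
gripper_force: 44.9
t: 21.22
tool_pos: [0.5918, -0.1366, 0.1054]
orientation: [-2.721, -1.571, 0.0]
force: [-1.2, -1.2, -0.8]
opening: 0.0138
gripper_force: 44.9
t: 21.47
tool_pos: [0.5918, -0.1366, 0.1033]
orientation: [-2.721, -1.571, 0.0]
force: [-1.7, -1.5, -2.2]
opening: 0.0137
gripper_force: 44.9
t: 21.72
tool_pos: [0.5919, -0.1366, 0.1025]
orientation: [-2.721, -1.571, 0.0]
force: [-2.3, -0.6, -1.3]
opening: 0.0136
gripper_force: 44.9
[-2.32361461 -0.55521669 -1.2551316 ] [-0.05180362  0.05818116 -0.08697528]
```

```bash
python3 -m inch '[0,0,-1,0,0, 0,0,-1,0,0, 0,0,-1,0,0]'
python3 -m inch '[0,0,-1,0,0, 0,0,-1,0,0, 0,0,-1,0,0]'
python3 -c "
from plant import robot;s=robot.read_state();print(s['force'],s['wrist_torque'])"
```

```text
t: 21.97
tool_pos: [0.5919, -0.1366, 0.1016]
orientation: [-2.721, -1.571, 0.0]
force: [-1.8, -0.9, -1.4]
opening: 0.0136
gripper_force: 44.9
t: 22.22
tool_pos: [0.5919, -0.1366, 0.1005]
orientation: [-2.721, -1.571, 0.0]
force: [-1.0, -0.6, -1.2]
opening: 0.0134
gripper_force: 44.9
[-1.02684228 -0.59080488 -1.23775747] [-0.06248685  0.11575599 -0.05382847]
```

```bash
python3 -m inch '[0,0,-1,0,0, 0,0,-1,0,0, 0,0,-1,0,0]'
python3 -c "
from plant import robot;s=robot.read_state();print(s['force'],s['wrist_torque'])"
python3 look.py v4 190 170 330 130
```

```text
t: 22.47
tool_pos: [0.5919, -0.1366, 0.0995]
orientation: [-2.721, -1.571, 0.0]
force: [-1.6, -0.1, -0.8]
opening: 0.0139
gripper_force: 44.9
[-1.58534973 -0.12522106 -0.8446213 ] [-0.13957187  0.12555314 -0.08905711]
[-1.58534973 -0.12522106 -0.8446213 ] [-0.13957187  0.12555314 -0.08905711] [ 0.59190133 -0.13660898  0.09952271]
```

View pics/v4.png

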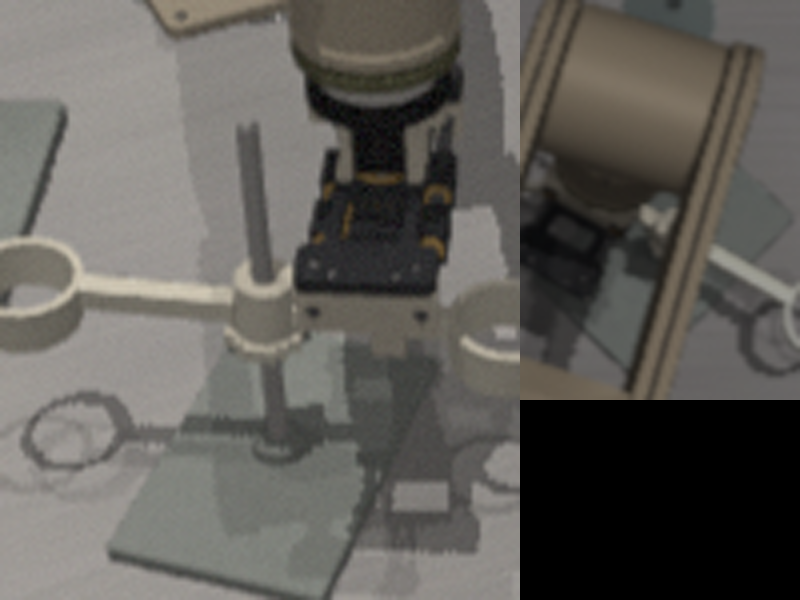

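The holder is on the rod near the pin. The rod runs up through the boss at scene ≈(255,240), and the left ring is at ≈(197,240). No more viewing, so numbers from here: tilt from the left ring's rim.

```bash
cat > tilt.py <<'E'
import pickle,sys
from h import *
from scipy.spatial.transform import Rotation as Ro
# left ring rim: bright rim pixels -> outer ellipse via projected circle test at expected place
def leftring(name):
    s,d=pickle.load(open(name+".pkl","rb"));S=d["scene"];g=cv2.cvtColor(S["image"],cv2.COLOR_BGR2GRAY)
    t=s["tool_pos"];X=Ro.from_rotvec(s["orientation"]).as_matrix()[:,0];u=np.array([X[0],X[1],0]);u/=np.linalg.norm(u);n=np.array([-u[1],u[0],0])
    ex=proj(S,t-.2065*u+[0,0,.024]);x0,y0=(ex-22).astype(int);x0=max(x0,0)
    im=cv2.resize(g[y0:y0+44,x0:x0+44],None,fx=6,fy=6,interpolation=cv2.INTER_CUBIC)
    out=[]
    for th in range(130,200,8):
        cs,h=cv2.findContours(((im>th)*255).astype(np.uint8),cv2.RETR_CCOMP,cv2.CHAIN_APPROX_NONE)
        for c,hh in zip(cs,h[0]):
            if hh[3]>=0 and cv2.contourArea(c)>3000:
                e=cv2.fitEllipse(c);p=(np.array(e[0])+.5)/6-.5+[x0,y0];o,r=ray(S,p);q=o+r*((t-o)@n)/(r@n)
                out.append((th,p.round(2),(np.array(e[1])/6).round(1),"along",round((q-t)@u*1e3,1),"dz",round((q-t)[2]*1e3,1)))
    print(name,"yaw",np.degrees(np.arctan2(u[1],u[0])).round(1),"exp",ex.round(1));[print(*o) for o in out]
for n in sys.argv[1:]:leftring(n)
E
python3 tilt.py v3 v4
```

```text
v3 yaw 59.9 exp [182.7 177.8]
130 [181.68 177.53] [13.  28.1] along -208.4 dz 24.7
138 [181.75 177.57] [13.4 28.3] along -208.3 dz 24.6
146 [181.79 177.6 ] [13.9 28.5] along -208.2 dz 24.5
154 [181.82 177.64] [14.3 28.7] along -208.2 dz 24.4
162 [181.84 177.66] [14.8 28.9] along -208.1 dz 24.4
v4 yaw 60.0 exp [196.3 244. ]
130 [194.61 237.92] [13.8 25.8] along -207.6 dz 42.0
138 [194.68 237.93] [14.1 26.1] along -207.4 dz 42.0
146 [194.76 237.96] [14.5 26.5] along -207.3 dz 41.9
154 [195.02 238.42] [15.8 26.1] along -206.9 dz 40.6
162 [195.08 238.48] [16.3 26.2] along -206.8 dz 40.4
```

The holder is resting on the pin but has pitched about 4–5° in the pads, with the hand side too low. I raise the hand to the level height (TCP≈0.1035) with a light grip so the holder settles level on the pin.

```bash
python3 -m inch '[0,0,1,0,0, 0,0,2,0,0, 0,0,3,0,0, 0,0,4,0,0, 0,0,4,0,0]' 12
python3 look.py a1 190 170 330 130; python3 tilt.py a1 | tail -2
python3 -m inch '[0,0,0,0,0, 0,0,0,0,0, 0,0,0,0,0]' 6
python3 look.py a2 190 170 330 130; python3 tilt.py a2 | tail -2
```

```text
t: 23.03
tool_pos: [0.5921, -0.1365, 0.1039]
orientation: [2.721, 1.571, 0.001]
force: [-0.7, 1.4, -1.1]
opening: 0.0136
gripper_force: 12.0
[-0.68203751  1.37698986 -1.09140462] [ 0.2069272   0.00366073 -0.077872  ] [ 0.59209774 -0.13650372  0.10389237]
154 [195.34 242.89] [15.  26.1] along -208.3 dz 23.1
162 [195.38 242.98] [15.6 26.2] along -208.2 dz 22.8
t: 23.43
tool_pos: [0.5921, -0.1365, 0.1037]
orientation: [2.721, 1.571, 0.001]
force: [1.2, 0.7, -1.2]
opening: 0.0142
gripper_force: 6.0
[ 1.20712702  0.73899951 -1.24258987] [ 0.27968919 -0.10311937 -0.09238389] [ 0.59208405 -0.13653404  0.10374726]
146 [195.12 242.29] [13.5 26.8] along -208.5 dz 25.0
154 [195.33 242.81] [15.  26.1] along -208.2 dz 23.5
```

Level on the pin: rim 23–24 mm above the TCP, underside ≈0.0978. Now I turn about the rod axis under light pressure towards the pin, in small steps.

```bash
python3 -m inch '[0,0,-0.5,0,0, -1.1,0.6,-1,1,0, -2.2,1.2,-1,2,0, -3.3,1.8,-1,3,0, -4.4,2.3,-1,4,0, -5.5,2.9,-1,5,0, -6.7,3.4,-1,6,0, -6.7,3.4,-1,6,0]' 15
python3 -c "
from plant import robot;s=robot.read_state();print(s['force'],s['wrist_torque'])"
python3 -m inch '[-1.1,0.5,0,1,0, -2.3,1,0,2,0, -2.3,1,0,2,0]'
python3 look.py a3 190 170 330 130; python3 tilt.py a3 | tail -2
```

```text
t: 24.25
tool_pos: [0.5853, -0.1331, 0.1028]
orientation: [2.633, 1.713, 0.0]
force: [-0.4, 1.6, 1.1]
opening: 0.0142
gripper_force: 15.0
[-0.40653931  1.55124793  1.13104112] [ 0.17204545 -0.03678192 -0.06151179]
t: 24.5
tool_pos: [0.583, -0.1321, 0.1028]
orientation: [2.603, 1.759, 0.001]
force: [1.6, 2.4, 1.5]
opening: 0.0146
gripper_force: 15.0
[1.57677304 2.36320382 1.46052481] [ 0.30939511 -0.19220921 -0.0042942 ] [ 0.58300411 -0.13206646  0.10275343]
146 [193.61 247.99] [14.  27.3] along -208.4 dz 26.3
154 [193.77 248.49] [15.4 26.7] along -208.3 dz 24.9
```

```bash
python3 -m inch '[-1.2,0.5,0,1,0, -2.3,0.9,0,2,0, -2.3,0.9,0,2,0]'
python3 -m inch '[-1.2,0.4,-0.5,1,0, -2.4,0.8,-0.5,2,0, -2.4,0.8,-0.5,2,0]'
python3 look.py a4 190 170 330 130; python3 tilt.py a4 | tail -2
```

```text
t: 24.9
tool_pos: [0.5803, -0.1312, 0.1025]
orientation: [-2.572, -1.804, 0.001]
force: [0.7, 3.1, -0.1]
opening: 0.0142
gripper_force: 15.0
t: 25.15
tool_pos: [0.5776, -0.1305, 0.1017]
orientation: [-2.54, -1.848, 0.001]
force: [0.4, 1.8, -1.1]
opening: 0.0139
gripper_force: 15.0
[ 0.44390936  1.84935271 -1.11379213] [ 0.23263456 -0.05028603 -0.0171369 ] [ 0.57760367 -0.13051247  0.10169326]
154 [193.36 251.85] [15.6 26.7] along -208.4 dz 24.1
162 [193.41 251.95] [16.3 26.8] along -208.3 dz 23.8
```

The support vanished at 72° (Fz is back toward hanging weight) and the holder is level and lower, so the slot may be entering. I lower 1 mm at a time.

```bash
python3 -m inch '[0,0,-1,0,0, 0,0,-1,0,0]'
python3 -m inch '[0,0,-1,0,0, 0,0,-1,0,0]'
python3 look.py a5 190 170 330 130; python3 tilt.py a5 | tail -2
```

```text
t: 25.47
tool_pos: [0.578, -0.1307, 0.1011]
orientation: [-2.542, -1.846, 0.001]
force: [-3.1, 2.1, 3.0]
opening: 0.0139
gripper_force: 15.0
t: 25.63
tool_pos: [0.5782, -0.1306, 0.1003]
orientation: [-2.542, -1.846, 0.0]
force: [-2.6, 0.7, 3.5]
opening: 0.0139
gripper_force: 15.0
[-2.58169333  0.65524458  3.49778181] [ 0.194753    0.54429798 -0.15164911] [ 0.57817722 -0.13059038  0.10027924]
162 [193.45 251.09] [16.3 26.9] along -208.0 dz 27.8
170 [193.48 251.13] [16.9 27.1] along -207.9 dz 27.7
```

```bash
python3 -m inch '[0,0,1,0,0, -1.2,0.4,1,1,0, -1.2,0.4,1,1,0]'
python3 -m inch '[-0.6,0.2,0,0.5,0, -1.2,0.3,0,1,0, -1.2,0.3,0,1,0]'
python3 look.py a6 190 170 330 130; python3 tilt.py a6 | tail -2
python3 -m inch '[-0.6,0.2,0,0.5,0, -1.2,0.3,0,1,0, -1.2,0.3,0,1,0]'
python3 look.py a7 190 170 330 130; python3 tilt.py a7 | tail -2
```

```text
t: 26.03
tool_pos: [0.5767, -0.1302, 0.1008]
orientation: [-2.524, -1.87, 0.001]
force: [-2.1, -0.2, -1.2]
opening: 0.0137
gripper_force: 15.0
t: 26.28
tool_pos: [0.5757, -0.1298, 0.1008]
orientation: [-2.508, -1.891, 0.0]
force: [-1.4, 1.0, -1.8]
opening: 0.0137
gripper_force: 15.0
[-1.35070814  1.04821726 -1.78685969] [ 0.1311761   0.08177559 -0.12885974] [ 0.57568299 -0.12976516  0.10084507]
146 [193.3  252.62] [13.7 27.9] along -208.3 dz 27.2
154 [193.49 253.36] [15.7 26.7] along -208.2 dz 25.0
t: 26.68
tool_pos: [0.5746, -0.1294, 0.101]
orientation: [-2.491, -1.913, -0.0]
force: [-0.4, 1.1, -1.8]
opening: 0.0139
gripper_force: 15.0
[-0.35120962  1.1448055  -1.75787639] [ 0.27193642 -0.05743412 -0.04117559] [ 0.57455    -0.12937093  0.10101694]
154 [193.56 254.28] [15.7 26.7] along -208.2 dz 24.3
162 [193.61 254.42] [16.4 26.8] along -208.2 dz 23.9
```

```bash
python3 -m inch '[0,0,-1,0,0, 0,0,-1,0,0]'
python3 -m inch '[0,0,-1,0,0, 0,0,-1,0,0]'
python3 look.py a8 190 170 330 130; python3 tilt.py a8 | tail -2
```

```text
t: 27.0
tool_pos: [0.5746, -0.1294, 0.1001]
orientation: [-2.492, -1.912, -0.0]
force: [-0.3, 2.0, -2.7]
opening: 0.0144
gripper_force: 15.0
t: 27.17
tool_pos: [0.5746, -0.1295, 0.099]
orientation: [-2.492, -1.912, -0.0]
force: [-0.2, 1.2, -1.0]
opening: 0.0136
gripper_force: 15.0
[-0.18050059  1.15400379 -0.97468265] [ 0.26386279  0.03014523 -0.02208631] [ 0.57464748 -0.12946199  0.0990341 ]
146 [193.42 253.88] [13.6 27.9] along -208.3 dz 27.4
154 [193.68 254.66] [15.8 26.6] along -208.1 dz 25.1
```

```bash
python3 -m inch '[0,0,-1,0,0, 0,0,-1,0,0]'
python3 -m inch '[0,0,-1,0,0, 0,0,-1,0,0]'
python3 look.py a9 190 170 330 130; python3 tilt.py a9 | tail -3
```

```text
t: 27.48
tool_pos: [0.5746, -0.1295, 0.098]
orientation: [-2.492, -1.912, 0.0]
force: [-0.7, 1.9, -1.3]
opening: 0.0139
gripper_force: 15.0
t: 27.65
tool_pos: [0.5745, -0.1295, 0.0969]
orientation: [-2.492, -1.912, 0.0]
force: [-0.8, 2.0, -2.0]
opening: 0.0141
gripper_force: 15.0
[-0.76954455  1.96361871 -2.04526754] [ 0.32206015 -0.0113605  -0.13216154] [ 0.57454335 -0.12950935  0.09694356]
146 [193.57 254.62] [13.6 27.8] along -208.2 dz 27.2
154 [193.79 255.39] [15.6 26.7] along -208.1 dz 24.9
162 [193.8  255.52] [16.3 26.8] along -208.1 dz 24.6
```

The holder is going down level with its weight on the hand: the slot is over the pin. I continue to home (TCP ≈0.0945).

```bash
python3 -m inch '[0,0,-1,0,0, 0,0,-1,0,0]'
python3 -m inch '[0,0,-1,0,0, 0,0,-1,0,0]'
python3 -m inch '[0,0,-0.5,0,0, 0,0,-0.5,0,0]'
python3 look.py b1 190 170 330 130; python3 tilt.py b1 | tail -3
```

```text
t: 27.97
tool_pos: [0.5746, -0.1295, 0.096]
orientation: [-2.492, -1.912, 0.0]
force: [-0.7, 2.6, -0.7]
opening: 0.0138
gripper_force: 15.0
t: 28.13
tool_pos: [0.5746, -0.1295, 0.095]
orientation: [-2.492, -1.912, 0.0]
force: [-0.0, 2.2, -1.0]
opening: 0.014
gripper_force: 15.0
t: 28.3
tool_pos: [0.5746, -0.1295, 0.0945]
orientation: [-2.492, -1.912, 0.0]
force: [-0.1, 1.1, -1.3]
opening: 0.0139
gripper_force: 15.0
[-0.06525668  1.06208692 -1.28398192] [ 0.25461541 -0.00442229 -0.07273177] [ 0.57461404 -0.12952746  0.09454747]
154 [193.94 256.16] [15.6 26.7] along -208.1 dz 25.1
162 [193.95 256.32] [16.3 26.8] along -208.1 dz 24.7
170 [193.96 256.39] [16.8 27. ] along -208.1 dz 24.5
```

```bash
python3 -m inch '[0,0,-0.5,0,0, 0,0,-1,0,0, 0,0,-1,0,0]'
python3 -m inch '[0,0,-0.5,0,0, 0,0,-1,0,0, 0,0,-1,0,0]'
python3 look.py b2 190 170 330 130; python3 tilt.py b2 | tail -3
```

```text
t: 28.7
tool_pos: [0.5748, -0.1295, 0.0938]
orientation: [2.492, 1.912, 0.0]
force: [-1.1, 2.1, 1.1]
opening: 0.014
gripper_force: 15.0
t: 28.95
tool_pos: [0.5749, -0.1295, 0.093]
orientation: [2.492, 1.912, 0.001]
force: [-0.7, 2.9, 2.9]
opening: 0.0139
gripper_force: 15.0
[-0.71583624  2.88753937  2.872644  ] [ 0.27713439  0.20615956 -0.14467692] [ 0.57487402 -0.12949457  0.09295804]
146 [193.69 254.52] [13.4 27.8] along -208.0 dz 31.8
154 [193.92 255.42] [15.8 26.6] along -207.9 dz 29.1
162 [193.94 255.53] [16.4 26.7] along -207.9 dz 28.8
```

It is seated: contact at TCP≈0.094, a drop of about 9 mm from pin rest. I ease the hand up to level with a light grip and then check.

```bash
python3 -m inch '[0,0,1,0,0, 0,0,1.3,0,0, 0,0,1.3,0,0, 0,0,1.3,0,0]' 6
python3 look.py b3 190 170 330 130; python3 tilt.py b3 | tail -3
```

```text
t: 29.43
tool_pos: [0.5745, -0.1296, 0.0937]
orientation: [-2.492, -1.912, 0.0]
force: [-0.5, 1.3, -1.1]
opening: 0.014
gripper_force: 6.0
[-0.53173532  1.34643131 -1.0708123 ] [ 0.20941206 -0.04638544 -0.05620653] [ 0.57452418 -0.12956847  0.0936601 ]
154 [193.91 255.9 ] [15.6 26.7] along -208.0 dz 26.7
162 [193.92 256.06] [16.4 26.8] along -208.0 dz 26.2
170 [193.94 256.12] [17.  26.9] along -208.0 dz 26.1
```

Nearly level. Now I open and withdraw straight up.

```bash
python3 -m inch '[0,0,0.3,0,20, 0,0,0.3,0,30, 0,0,0.3,0,45, 0,0,0.3,0,45, 0,0,0.3,0,45, 0,0,0.3,0,45, 0,0,0.3,0,45, 0,0,0.3,0,45, 0,0,0.3,0,45]'
python3 look.py b4 190 170 330 130; python3 tilt.py b4 | tail -3
python3 -m inch '[0,0,3,0,45, 0,0,10,0,45, 0,0,25,0,45, 0,0,45,0,45, 0,0,70,0,45, 0,0,100,0,45, 0,0,135,0,45, 0,0,170,0,45, 0,0,205,0,45, 0,0,225,0,45]'
python3 look.py b5 190 170 330 130
```

```text
t: 30.33
tool_pos: [0.5746, -0.1296, 0.0942]
orientation: [2.493, 1.912, -0.0]
force: [-0.3, 0.6, -0.5]
opening: 0.0421
gripper_force: 0.0
[-0.27539339  0.59092994 -0.54260999] [-0.05226261 -0.06484827 -0.01056683] [ 0.57463303 -0.12957386  0.09424319]
154 [193.93 255.68] [15.7 26.6] along -207.9 dz 26.8
162 [193.94 255.84] [16.5 26.7] along -207.9 dz 26.4
170 [193.95 255.9 ] [17.1 26.9] along -207.9 dz 26.2
t: 31.32
tool_pos: [0.5755, -0.1298, 0.3252]
orientation: [2.488, 1.909, 0.006]
force: [0.6, -0.6, -0.1]
opening: 0.0421
gripper_force: 0.0
[ 0.55078844 -0.56458693 -0.06050405] [-0.02103509 -0.07907346  0.0260444 ] [ 0.57552382 -0.12979865  0.32522218]
```

Released. Final check: both rings' rim heights and the yaw.

Run:
```python
import pickle
from h import *
s,d=pickle.load(open("b5.pkl","rb"))
a=np.radians(75.0);u=np.array([np.cos(a),np.sin(a),0]);n=np.array([-u[1],u[0],0]);c=np.array([.5746,-.1296,.0942])-.0714*u
for nm,S in(("scene",d["scene"]),("top",d["top"])):
  g=cv2.cvtColor(S["image"],cv2.COLOR_BGR2GRAY)
  for sg in(-1,1):
    p0=c+sg*.135*u;p0[2]=.1185;ex=proj(S,p0);x0,y0=(ex-22).astype(int)
    im=cv2.resize(g[y0:y0+44,x0:x0+44],None,fx=6,fy=6,interpolation=cv2.INTER_CUBIC)
    for th in range(110,190,8):
        cs,h=cv2.findContours(((im>th)*255).astype(np.uint8),cv2.RETR_CCOMP,cv2.CHAIN_APPROX_NONE)
        for k,hh in zip(cs,h[0]):
            if hh[3]>=0 and 5000<cv2.contourArea(k)<20000:
                e=cv2.fitEllipse(k);p=(np.array(e[0])+.5)/6-.5+[x0,y0];o,r=ray(S,p);q=o+r*((c-o)@n)/(r@n);w=onz(S,p,.1185)
                print(nm,sg,th,"ex",ex.round(1),p.round(2),(np.array(e[1])/6).round(1),"z",(q[2]*1e3).round(1),"along",((q-c)@u*1e3).round(1),"side@.1185",((w-c)@n*1e3).round(1))
```

```text
scene -1 118 ex [194.8 256.5] [193.45 254.77] [12.  26.8] z 123.9 along -137.0 side@.1185 6.1
scene -1 126 ex [194.8 256.5] [193.56 254.76] [12.5 27.2] z 123.9 along -136.8 side@.1185 6.1
scene -1 134 ex [194.8 256.5] [193.65 254.79] [13.  27.5] z 123.7 along -136.6 side@.1185 6.0
scene -1 142 ex [194.8 256.5] [193.68 254.82] [13.3 27.7] z 123.7 along -136.6 side@.1185 5.9
scene -1 150 ex [194.8 256.5] [193.75 255.05] [14.1 27.6] z 123.0 along -136.5 side@.1185 5.1
scene -1 158 ex [194.8 256.5] [193.92 255.78] [16.1 26.6] z 120.8 along -136.5 side@.1185 2.6
scene -1 166 ex [194.8 256.5] [193.94 255.88] [16.7 26.8] z 120.5 along -136.5 side@.1185 2.3
scene 1 110 ex [315.8 239.4] [313.99 239.35] [15.8 22.4] z 119.4 along 130.8 side@.1185 1.0
top -1 110 ex [409.5 199.4] [409.53 198.67] [16.4 17.4] z 135.2 along -131.5 side@.1185 -2.4
top -1 118 ex [409.5 199.4] [409.45 198.7 ] [16.9 17.8] z 134.3 along -131.5 side@.1185 -2.3
top -1 126 ex [409.5 199.4] [409.41 198.71] [17.4 18.2] z 133.7 along -131.4 side@.1185 -2.2Traceback (most recent call last):
  File "<stdin>", line 12, in <module>
TypeError: 'NoneType' object is not subscriptable
```

Both rims are at about 120 mm (118.5 means home, 127.5 means on the pin), level within 1–2 mm over 270 mm, and the hand is clear.

```bash
python3 -c "
from plant import job;print(job.close_job())"
```

```text
the job is handed in; nothing more can be done
None
```

The white holder is on the smaller stand, seated over the cross pin and level within about 2 mm end to end by the last camera check, with the gripper clear and the job handed in; on the way I regripped it once after a high first grasp, and it tilted about 4–5° on reaching the pin before I levelled it.

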